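# Stand the sawn fossil slabs on edge in the slotted drying rack

### The arm

A 7-joint arm with a two-finger parallel gripper is mounted at the origin on a cart in front of the work surface, level with it; the furniture and walls round the work are solid. World frame = base frame: x ahead of the robot, y to its left, z up, the work surface at z = 0. Lengths are in m, angles in rad, forces in N, time in s.
With the tool pointing down it reaches from about 0.425 to 0.875 m from the base axis. Payload 8.4 kg.
Tool frame: the origin (TCP) lies between the finger pads; the fingertips stand 22 mm ahead of it and the grasp point (between the pads) lies 3 mm ahead of it (tips_ahead is the distance from the TCP to the fingertips, in m); z points along the fingers, y is the line along which they close (so a half turn about z gives the same grasp; the last joint's range is limited). The gripper opens to 85 mm and grips with 20 to 120 N. Pads are 22 mm wide; open, the fingers measure 114 mm over their backs; the gripper's body (76 mm by 85 mm) begins 54 mm behind the grasp point. The pads swing forward as they close: fully open they stand 13 mm farther back than shut.
Start: joints at [-1.284, 0.333, 0.04, 1.465, -0.013, 1.343, -0.059], TCP at [0.245, 0.602, 0.221] pointing down, gripper open.
Joint ranges: [-2.58, 2.58], [-0.38, 2.09], [-1.3, 1.39], [0.25, 2.4], [-1.5, 4.64], [0.08, 2.09], [-2.65, 2.65]. Speed limits (rad/s): [2.22, 2.22, 2.79, 2.79, 3.14, 3.14, 3.14].

### API

Orientations are given as a rotation vector (axis times angle).
In Python, from workcell import * gives the robot as it stands.
- The arm moves only by the tool carry_out, never from a script. Its argument "plan" is a list of rows, each a list of 6 numbers: the shift along the tool's x, y, z each as a share of 20 cm, from -1 to 1, then the turn, a rotation vector about the tool's x, y, z each as a share of 2 rad, from -1 to 1. In form: [[x, y, z, ax, ay, az], ...]. A call has 1 to 20 rows; each row shifts and turns the commanded pose from where the row before left it, along the tool's axes as they then stand; what a row does not reach is not made up. A row lasts 1/8 s, in which the tool goes at most 62.5 mm and 10.7 degrees, less where a joint would pass 70% of its speed; a pose out of reach is approached as far as the arm can. A call with a number of a shift or a turn outside -1 to 1 is refused whole. A call with a gripper value outside its range is refused whole. "hand" is the opening, from 0 (shut) to 1 (fully open), set as the call begins (left out, the last holds). The fingers move at their own pace and stop on an object; the grip force is fixed at half the most. Time passes only in rows, so rows that do not move let the fingers close. It gives the time, the measured TCP pose, the force, the opening and the grip force at its end, in the units of the state.
- observe(): the state, without advancing time (a new reading comes with each control period).
- capture(name): name is "scene" or "side" or "wrist"; returns (picture, depth): 400x640x3 uint8, red, green, blue; 400x640 float32, m along the optical axis (not along the pixel's ray), 0 where there is no reading.
- calibration(name): a dict with "vertical_fov" (degrees; the focal length in pixels is half the picture's height over the tangent of half this angle, whatever the lens; pixels are square), "cx", "cy" (the principal point, pixels), "rvec" (rotation vector, rad) and "tvec" (3), from world to camera coordinates, as OpenCV has them. Camera axes: x right, y down, z forward; pixel columns grow to the right and rows downward; lengths in m; the calibration is good to about 2 mm. A picture is of the moment at which its call begins: read the wrist's pose just before it. calibration takes no time and is no camera call; for the wrist camera it gives the pose at the moment of the call.
- finish_job(): hands the job in; it is judged then, once.
Trained networks look in the newest picture that a camera, given by its name, has taken for a name from the list of things; names that differ only in an ending like _2 or _b are one class to them, and where a whole thing is asked for, a point or a joint stands for the part that bears it (a point fixed in the world has none). Each returns a list of dicts, best first, with "score" (0 to 1); they miss things now and then, are a little off and sometimes report something else, mostly with a low value. They report only what shows in the picture. A call takes as long as a camera call.
- find_in(camera, target): "xy" ([column, row] as shares, 0 to 1, of the picture: columns of its width, rows of its height, amid what is visible of it).
- trace(camera, target): "region" (400x640 bool, what is visible of it) and "xy" ([column, row] as shares, 0 to 1, of the picture: columns of its width, rows of its height, amid what is visible of it).
- mark_of(camera, target): "xy" ([column, row] as shares, 0 to 1, of the picture: columns of its width, rows of its height: a listed point, or the origin of a listed thing).
The state is a dict: "time": time; "joint_positions": joint angles; "qvel": joint speeds; "tau": joint torques, N m; "eef_pos": TCP position; "orientation": TCP orientation; "ft_force": force on the tool from outside, world axes, zero at the start; "moment": the same for the moment, N m; "opening": finger opening in m; "grip_force": force on a finger pad.
Only numpy, scipy, OpenCV 4.12 (cv2) and the standard library are available. Lean on these libraries where they do the work, as an engineer would, in place of code of your own. Each camera call takes 0.05 s, during which the arm holds its last target. There are 200 camera calls.

### The job

Take the two sawn stone slabs off the leaning stand and stand each one upright in the slot of the wooden rack that it fits: the thick square-cornered slab in the wide slot, the thin slab with the clipped top corners in the narrow slot. Lower each slowly and gently to the slot's floor, top edge up as it is now, slide it gently along the slot until it meets the end board, and let go without dropping it. Leave the stone flakes and the brush where they lie.

Things in the scene. Friction and masses are not known exactly. Their poses are not given: they have to be found in the camera images.
- slab_thick: thick slab of sawn grey stone, square corners, coiled fossil on its front face: 80 long (own x) x 14 thick (own y) x 90 high (own z), 0.2 to 0.35 kg. Origin: middle of the lower long edge of the plain back face; the stone reaches 14 mm to own -y, 90 mm to own +z. At the start it leans 25 degrees from vertical on the stand, own z up the slope
- slab_thin: thin slab of the same stone, both top corners clipped 18 mm at 45 degrees, coiled fossil on its front face: 80 long (own x) x 8 thick (own y) x 90 high (own z), 0.1 to 0.2 kg. Origin and start as with the thick slab; the stone reaches 8 mm to own -y
- slab_thick_foot (a point): centre of the thick slab's underside (half its length and half its thickness); axes as the slab's
- slab_thin_foot (a point): centre of the thin slab's underside; axes as the slab's
- stand: fixed leaning stand, base 100 (x) x 150 (y) x 10 mm, origin under its centre. Two places 62 mm apart along own y, taken by either slab: sloped seat 28 mm above the bench, lip 7 mm high in front (-y), behind the slab two steel rods (9 mm thick, 60 mm apart along x, 65 mm up the slope) with the middle free for a finger. Slab tops lean to own +y
- rack: fixed wooden rack, base 124 (x) x 130 (y) x 12 mm, origin under its centre. Two slots along own x, 54 mm apart (wide at +y, narrow at -y), 104 mm long, solid wood between them, cheeks 8 mm thick outside, all 36 mm high above the slot floor, the top 8 mm flared 5 mm outwards. An end board, 46 mm above the floor, closes the +x end; the -x end is open
- slot_wide (a point): on the floor of the wide slot (17 mm wide, 12 mm above the bench), where the centre of a slab's underside lies when the slab touches the end board, 40 mm before that board; x along the slot to the end board, y across, z up
- slot_narrow (a point): the same point in the narrow slot (11 mm wide); x along the slot to the end board, y across, z up
- flake_2: flat brown chip of ironstone, 43 x 68 x 14 mm, lying loose behind the rack and stand; origin at the centre of its underside
- flake_4: flat brown chip of ironstone, 38 x 58 x 13 mm, lying loose behind the rack and stand; origin at the centre of its underside
- bristle_brush: flat brush with a wooden handle, 202 x 48 x 15 mm, lying loose on the right; origin at the centre of its underside

How it is judged:
At the end, for the whole second after the job is handed in: Both slabs stand at rest in the rack, thick one in the wide slot and thin one in the narrow slot: foot on the slot floor (within 4 mm), top up and within 0.12 rad of upright, in line with the slot within 0.12 rad (either face to either side), and the end edge within 3 mm of touching the end board (x of slab_thick_foot in the frame of slot_wide between -0.003 and 0.003 m and y of slab_thick_foot in the frame of slot_wide between -0.004 and 0.004 m and z of slab_thick_foot in the frame of slot_wide below 0.004 m and angle between each of slab_thick, slab_thin's own z axis and vertical below 0.12 rad and angle between the x axis of each of slab_thick, slab_thin and the x axis of rack, either way round below 0.12 rad and linear speed of each of slab_thick, slab_thin below 0.02 m/s and x of slab_thin_foot in the frame of slot_narrow between -0.003 and 0.003 m and y of slab_thin_foot in the frame of slot_narrow between -0.004 and 0.004 m and z of slab_thin_foot in the frame of slot_narrow below 0.004 m).
It fails at once if a slab was dropped or rammed into its slot: faster than 0.3 m/s with its foot inside the slot (a free fall of some 5 mm) ((horizontal distance between slab_thick_foot and slot_wide below 0.04 m and z of slab_thick_foot in the frame of slot_wide below 0.03 m and linear speed of slab_thick above 0.3 m/s) or (horizontal distance between slab_thin_foot and slot_narrow below 0.04 m and z of slab_thin_foot in the frame of slot_narrow below 0.03 m and linear speed of slab_thin above 0.3 m/s)).
It fails at once if a slab was pressed or knocked against the rack with more than 80 N (contact force between any of slab_thick, slab_thin and rack above 80 N).
It fails at once if a flake or the brush was moved more than 20 mm (distance of any of flake_2, flake_4, bristle_brush from where it was at the start of the episode above 0.02 m).
It also fails if it takes over 66 s, if anything falls off the work surface, if the arm or the gripper's body presses on something with over 40 N, if the wrist force passes 120 N, or if a joint passes its speed limit or range.

## Working session

There is one attempt and no reset: what is moved stays moved. The work goes in short steps, Python scripts to look and compute and a tool call to move; the robot and the scene stay as the last step left them, time stands still between calls to the robot, and variables do not carry over. Pictures are saved under pics/ and viewed, at most 10 in all, crops included, and the job is handed in when it is done.

Besides the shell and the picture viewer there is one more tool, called after "Call:" as name([rows], argument=value, ...), one row to a line, values as JSON. carry_out: Moves the arm, as the interface text tells. Shift numbers are shares of 20 cm and turn numbers shares of 2 rad, none past 1 either way. Its arguments: {"type":"object","properties":{"plan":{"type":"array"},"hand":{"type":"number"}},"required":["plan"]}

```bash
mkdir -p pics; ls
cat > h.py <<'E'
from workcell import *
import numpy as np, cv2
from scipy.spatial.transform import Rotation as R
def cal(n):
    c=calibration(n); f=200/np.tan(np.radians(c["vertical_fov"])/2)
    return f,c["cx"],c["cy"],R.from_rotvec(np.array(c["rvec"]).ravel()).as_matrix(),np.array(c["tvec"]).ravel(),c
def cloud(n,d,cc=None):
    f,cx,cy,M,t,_=cc or cal(n)
    v,u=np.mgrid[0:400,0:640]
    P=np.stack([(u-cx)/f*d,(v-cy)/f*d,d],-1)
    W=(P-t)@M
    W[d<=0]=np.nan
    return W
E
python3 - <<'E'
from h import *
print(observe())
ims=[]
for n in ("scene","side"):
    p,d=capture(n); np.savez(f"{n}0.npz",p=p,d=d)
    cv2.imwrite(f"pics/{n}0.png",p[:,:,::-1])
    print(n,calibration(n))
    W=cloud(n,d)
    for t in ("slab_thick","slab_thin","stand","rack"):
        r=trace(n,t)[:1]
        for x in r:
            m=x["region"]; w=W[m]; w=w[~np.isnan(w[:,0])]
            print(t,round(x["score"],2),np.array(x["xy"])*[640,400],m.sum(),np.median(w,0).round(3),np.percentile(w,2,axis=0).round(3),np.percentile(w,98,axis=0).round(3))
            np.save(f"{n}_{t}.npy",m)
    for t in ("slab_thick","slab_thin","slot_wide","slot_narrow","rack","stand"):
        print("mark",t,[(round(x["score"],2),(np.array(x["xy"])*[640,400]).round(1)) for x in mark_of(n,t)[:2]])
E
```

```text
pics
{'time': 0.0, 'joint_positions': array([-1.2842087 ,  0.33393049,  0.03985384,  1.46626138, -0.01341409,
        1.34326307, -0.05846284]), 'qvel': array([ 0.00115009, -0.00120725,  0.00100826, -0.00041387,  0.00113459,
        0.00131563, -0.00164013]), 'tau': array([-1.36923889e-03, -6.58540463e+01,  1.36444431e+00, -4.05567205e+01,
        1.65220600e-02,  1.23617207e-02, -6.87408402e-06]), 'eef_pos': array([0.24442662, 0.60179957, 0.21991315]), 'orientation': array([-6.02145727e-01, -3.08312323e+00,  2.48410768e-03]), 'ft_force': array([ 0.56750232, -0.39163095,  0.75830419]), 'moment': array([-0.04776374,  0.02407607,  0.00543999]), 'grip_force': 0.0, 'opening': 0.0851200114628887}
scene {'vertical_fov': 52.030525545495166, 'cx': 316.10841419214734, 'cy': 200.72991148715678, 'rvec': array([ 0.72063349, -2.69762697,  0.98597891]), 'tvec': array([0.53817028, 0.27882874, 0.68283862])}
slab_thick 0.74 [252.416 243.4  ] 337 [0.698 0.12  0.01 ] [0.675 0.101 0.001] [0.723 0.136 0.014]
slab_thin 0.88 [301.312 263.2  ] 265 [0.558 0.158 0.107] [0.527 0.131 0.05 ] [0.602 0.164 0.113]

[... 667 characters left out ...]
2506])}
slab_thick 0.8 [298.304 156.   ] 263 [0.557 0.21  0.108] [0.522 0.2   0.093] [0.599 0.217 0.117]
slab_thin 0.69 [302.528 173.68 ] 1049 [0.569 0.14  0.076] [0.53  0.124 0.043] [0.607 0.159 0.111]
stand 0.98 [299.776 195.32 ] 457 [0.568 0.102 0.034] [0.528 0.04  0.015] [0.612 0.119 0.051]
rack 0.72 [300.928 222.12 ] 2509 [ 0.584 -0.069  0.037] [ 0.517 -0.103  0.005] [0.643 0.013 0.059]
mark slab_thick [(0.23, array([361.3, 207. ]))]
mark slab_thin [(0.7, array([302.6, 194.9])), (0.44, array([298.9, 220. ]))]
mark slot_wide [(0.76, array([298.9, 221.7]))]
mark slot_narrow [(0.75, array([304.7, 230.9]))]
mark rack [(0.66, array([298.5, 232. ]))]
mark stand [(0.76, array([301.1, 197.1]))]
```

Run:
```python
import cv2,numpy as np
a=cv2.imread("pics/scene0.png")[150:350,200:440];b=cv2.imread("pics/side0.png")[110:290,180:450]
a=cv2.resize(a,(480,400),interpolation=cv2.INTER_CUBIC)
cv2.imwrite("pics/c0.png",cv2.resize(cv2.imread("pics/scene0.png")[150:350,180:460],(800,571),interpolation=cv2.INTER_CUBIC))
cv2.imwrite("pics/c1.png",cv2.resize(b,(800,533),interpolation=cv2.INTER_CUBIC))
```

```text
(no output)
```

View pics/c0.png

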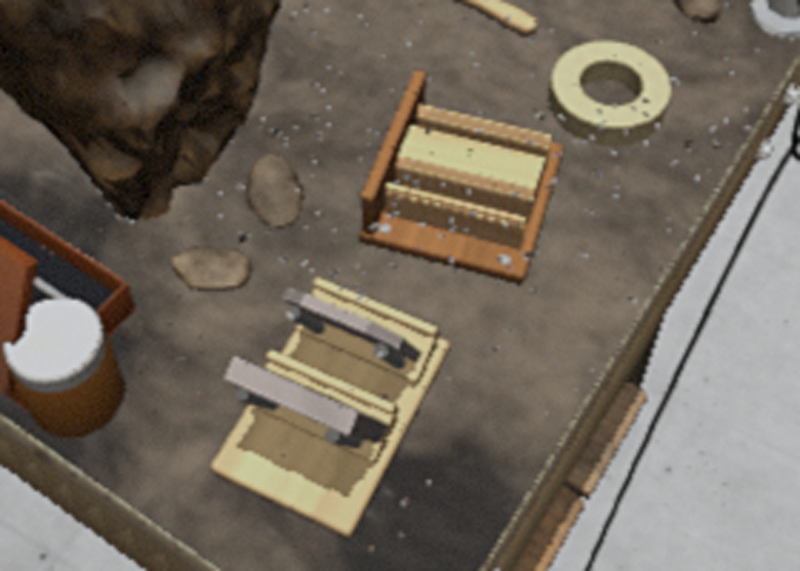

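View pics/c1.png

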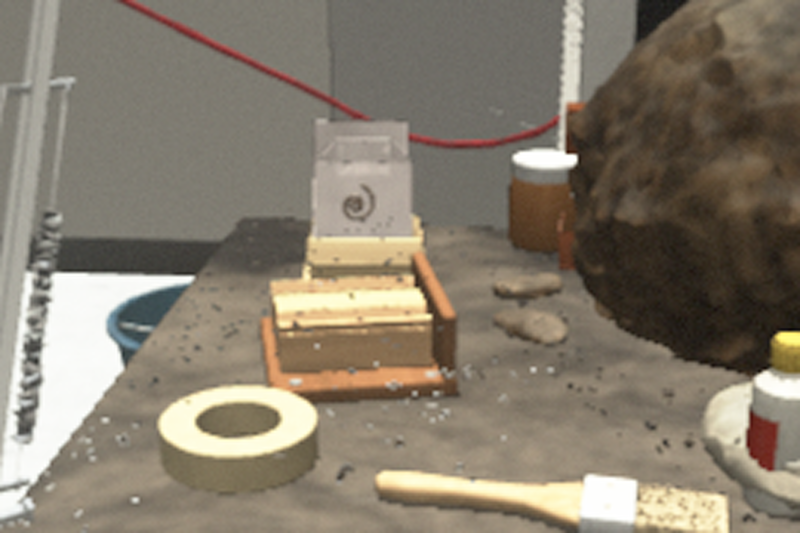

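The scene crop shows the stand with the clipped thin slab nearer to the rack and the thick slab behind it at +y. The rack's end board is on the far (+x) side, and both flakes lie beyond it. The side crop confirms this, with the brush at lower right. The network's "slab_thick" trace in the scene picture was in fact a flake. Next I'll take a close wrist view.

Run:
```python
from h import *
s=observe(); Rt=R.from_rotvec(s["orientation"]).as_matrix(); print(Rt.round(3))
f,cx,cy,M,t,c=cal("wrist"); C=-M.T@t; print(f,"cam in tool",(Rt.T@(C-s["eef_pos"])).round(3),"\ncam axes in tool\n",(Rt.T@M.T).round(3))
# yaw of rack / stand from min-area rect of points
for n,t,lo,hi in (("scene","rack",.052,.062),("scene","rack",.044,.051),("scene","stand",.006,.013),("side","rack",.052,.062)):
    d=np.load(n+"0.npz")["d"]; W=cloud(n,d); m=np.load(f"{n}_{t}.npy"); m=cv2.dilate(m.astype(np.uint8),np.ones((5,5)))>0
    w=W[m]; w=w[(w[:,2]>lo)&(w[:,2]<hi)]
    print(n,t,lo,len(w),w.mean(0).round(3),cv2.minAreaRect((w[:,:2]*1000).astype(np.float32)))
```

```text
[[-0.927  0.376 -0.   ]
 [ 0.376  0.927  0.   ]
 [ 0.     0.    -1.   ]]
305.1651012292549 cam in tool [ 0.073 -0.    -0.153] 
cam axes in tool
 [[-0.001 -0.959 -0.283]
 [ 1.    -0.001 -0.001]
 [ 0.    -0.283  0.959]]
scene rack 0.052 270 [ 0.621 -0.014  0.057] ((591.4401245117188, -9.945472717285156), (110.93330383300781, 180.71453857421875), 39.80999755859375)
scene rack 0.044 988 [ 0.573 -0.03   0.048] ((564.1116333007812, -16.27112579345703), (123.40325164794922, 159.8778076171875), 8.319725036621094)
scene stand 0.006 2048 [0.559 0.194 0.01 ] ((566.6614379882812, 167.110595703125), (100.4625244140625, 148.7996063232422), 3.943326473236084)
side rack 0.052 167 [ 0.626 -0.046  0.058] ((596.5844116210938, -95.57272338867188), (105.14312744140625, 254.6950225830078), 12.405717849731445)
```

Call:
carry_out([
  [-0.166, -0.099, -0.014, 0, 0, 0],
  [-0.166, -0.099, -0.014, 0, 0, 0],
  [-0.166, -0.099, -0.014, 0, 0, 0],
  [-0.166, -0.099, -0.014, 0, 0, 0],
  [-0.166, -0.099, -0.014, 0, 0, 0],
  [-0.166, -0.099, -0.014, 0, 0, 0],
  [-0.166, -0.099, -0.014, 0, 0, 0],
  [-0.166, -0.099, -0.014, 0, 0, 0],
  [-0.166, -0.099, -0.014, 0, 0, 0],
  [-0.166, -0.099, -0.014, 0, 0, 0],
  [-0.166, -0.099, -0.014, 0, 0, 0],
  [-0.166, -0.099, -0.014, 0, 0, 0],
  [-0.166, -0.099, -0.014, 0, 0, 0],
  [-0.166, -0.099, -0.014, 0, 0, 0],
  [0, 0, 0, 0, 0, -0.0757],
  [0, 0, 0, 0, 0, -0.0757],
  [0, 0, 0, 0, 0, -0.0757],
  [0, 0, 0, 0, 0, 0],
], hand=0.6)

```text
time: 3.35
eef_pos: [0.5709, 0.1704, 0.2601]
orientation: [-0.106, 3.14, 0.0]
ft_force: [0.5, 0.2, 0.6]
opening: 0.0509
grip_force: 0.0
```

Run:
```python
from h import *
s=observe(); print(s["time"],s["eef_pos"],s["ft_force"],s["joint_positions"].round(2))
cc=cal("wrist"); p,d=capture("wrist"); W=cloud("wrist",d,cc); np.savez("w1.npz",p=p,d=d,W=W)
cv2.imwrite("pics/w1.png",p[:,:,::-1])
for t in ("slab_thick","slab_thin","stand","rack"):
    for x in trace("wrist",t)[:1]:
        m=x["region"]; np.save(f"w1_{t}.npy",m); w=W[m]; w=w[~np.isnan(w[:,0])]
        print(t,round(x["score"],2),(np.array(x["xy"])*[640,400]).round(),m.sum(),np.median(w,0).round(3),np.percentile(w,1,axis=0).round(3),np.percentile(w,99,axis=0).round(3))
w=W.reshape(-1,3)
for lo,hi,y0 in ((.006,.014,.07),):
    q=w[(w[:,2]>lo)&(w[:,2]<hi)&(w[:,1]>y0)&(w[:,1]<.26)&(w[:,0]>.49)&(w[:,0]<.65)]; print(len(q),cv2.minAreaRect((q[:,:2]*1000).astype(np.float32)))
```

```text
3.35 [0.57090547 0.17042467 0.26007058] [0.46356738 0.23527724 0.61271765] [-0.65  0.21  0.34  1.56 -0.07  1.39  1.33]
slab_thick 0.97 [345. 165.] 3736 [0.557 0.203 0.093] [0.52  0.176 0.036] [0.599 0.226 0.116]
slab_thin 0.6 [289. 166.] 2301 [0.563 0.145 0.086] [0.527 0.12  0.033] [0.605 0.163 0.113]
stand 0.87 [293. 130.] 2961 [0.547 0.137 0.034] [0.515 0.092 0.008] [0.612 0.234 0.046]
rack 0.62 [161. 154.] 10042 [ 0.571 -0.019  0.041] [ 0.508 -0.084  0.007] [0.637 0.041 0.059]
923 ((566.3088989257812, 165.85552978515625), (97.81585693359375, 149.37269592285156), 3.837855100631714)
```

View pics/w1.png

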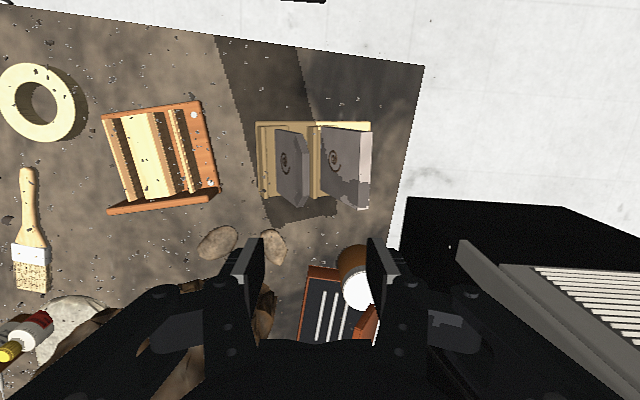

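The wrist view shows the stand at about (315,170), with the thin slab at (290,165) and the thick one at (345,165). The rack is at (160,155), with its end board at the lower edge (row ~205). The traces match. Next I'll fit the poses.

```bash
cat > fit.py <<'E'
from h import *
def fitslab(w,th,yaw):
    # full pose from cloud: plane of front face, then edges in-plane
    w=w[~np.isnan(w[:,0])]
    best=None;rng=np.random.default_rng(0)
    for _ in range(300):
        a,b,c=w[rng.choice(len(w),3,replace=False)]; n=np.cross(b-a,c-a); L=np.linalg.norm(n)
        if L<1e-6: continue
        n/=L; i=abs((w-a)@n)<.002
        if abs(n[1])<.6: continue
        if best is None or i.sum()>best.sum(): best=i
    q=w[best]; c=q.mean(0); n=np.linalg.svd(q-c)[2][2]; n*=np.sign(n[1])  # own +y
    x=np.cross(n,[0,0,1]); x/=np.linalg.norm(x); z=np.cross(x,n)
    P=(q-c)@np.c_[x,z]
    print(" inl",best.sum(),len(w),"lean",np.degrees(np.arcsin(-n[2])).round(1),"yaw",np.degrees(np.arctan2(x[1],x[0])).round(2),"ext x",np.percentile(P[:,0],[1,99]).round(4),"z",np.percentile(P[:,1],[1,99]).round(4))
    xm=np.percentile(P[:,0],[1,99]).mean(); zt=np.percentile(P[:,1],99.5)
    top=c+x*xm+z*zt+n*th/2
    print(" top-mid centre",top.round(4),"foot",(top-.09*z).round(4))
    return x,n,z,top
E
python3 - <<'E'
from fit import *
D=np.load("w1.npz"); W=D["W"]
for t,th in (("slab_thick",.014),("slab_thin",.008)):
    m=cv2.erode(np.load(f"w1_{t}.npy").astype(np.uint8),np.ones((2,2)))>0
    print(t); fitslab(W[m],th,0)
w=W.reshape(-1,3); w=w[(abs(w[:,0]-.57)<.09)&(abs(w[:,1]+.02)<.09)]
import math
yw=[]
for lo,hi in ((.045,.051),(.054,.062),(.008,.062)):
    q=w[(w[:,2]>lo)&(w[:,2]<hi)]; print(lo,len(q),q.mean(0),cv2.minAreaRect((q[:,:2]*1000).astype(np.float32)))
E=w[(w[:,2]>.054)&(w[:,2]<.062)]; c=E.mean(0);v=np.linalg.svd((E-c)[:,:2],full_matrices=False)[2][0]; print("endboard dir",v,c)
E
```

```text
slab_thick
 inl 2919 3585 lean 25.5 yaw 3.75 ext x [-0.0375  0.0401] z [-0.0494  0.0361]
 top-mid centre [0.5581 0.2204 0.113 ] foot [0.5607 0.1817 0.0318]
slab_thin
 inl 1921 2182 lean 25.7 yaw 3.64 ext x [-0.0371  0.0395] z [-0.048   0.0365]
 top-mid centre [0.5647 0.1616 0.1118] foot [0.5672 0.1227 0.0307]
0.045 3460 [ 0.56843973 -0.03157625  0.0475927 ] ((568.7550048828125, -23.165771484375), (173.89178466796875, 173.04681396484375), 0.9274125099182129)
0.054 874 [ 0.62416881 -0.01913871  0.05753944] ((585.6939086914062, -13.232391357421875), (160.38241577148438, 122.41856384277344), 88.75409698486328)
0.008 10332 [ 0.57088553 -0.02081344  0.03570042] ((567.9556274414062, -20.709335327148438), (174.31210327148438, 177.16270446777344), 0.15673743188381195)
endboard dir [-0.22083779  0.97531055] [ 0.62416881 -0.01913871  0.05753944]
```

Call:
carry_out([
  [0.012, 0.107, 0.09, 0, 0, 0],
  [0.012, 0.107, 0.09, 0, 0, 0],
  [0.012, 0.107, 0.09, 0, 0, 0],
  [0.012, 0.107, 0.09, 0, 0, 0],
  [0, 0, 0, 0.0736, 0, 0],
  [0, 0, 0, 0.0736, 0, 0],
  [0, 0, 0, 0.0736, 0, 0],
  [0, 0, 0, 0, 0, 0],
  [0, 0, 0, 0, 0, 0],
], hand=0.45)

```text
time: 4.72
eef_pos: [0.5556, 0.255, 0.1876]
orientation: [-0.104, 3.05, -0.683]
ft_force: [-1.3, 0.3, 0.3]
opening: 0.0389
grip_force: 0.0
```

```bash
cat >> fit.py <<'E'
def delta(pos,rot,show=True):
    """shift (shares, in current tool axes) and turn (shares, applied after)"""
    s=observe(); A=R.from_rotvec(s["orientation"]); 
    print("t",round(s["time"],2),"pos",s["eef_pos"].round(4),"F",s["ft_force"].round(1),"open",round(s["opening"],4),"grip",round(s["grip_force"],1))
    dR=(A.inv()*R.from_matrix(rot)).as_rotvec()
    print(" turn share",(dR/2).round(4)," shift share now-axes",(A.inv().apply(pos-s["eef_pos"])/.2).round(4)," in target axes",(rot.T@(pos-s["eef_pos"])/.2).round(4))
def toolrot(yaw,lean):
    """tool y = own y of slab (yaw), tool z = -slab z leaning to own +y"""
    c,s=np.cos(yaw),np.sin(yaw); cl,sl=np.cos(lean),np.sin(lean)
    z=-np.array([-s*sl,c*sl,cl]); x=-np.array([c,s,0]); return np.c_[x,np.cross(z,x),z]
E
python3 - <<'E'
from fit import *
Rg=toolrot(np.radians(3.75),np.radians(25.2)); top=np.array([.5581,.2204,.113])
delta(top+.017*Rg[:,2],Rg)
cc=cal("wrist"); p,d=capture("wrist"); W=cloud("wrist",d,cc); np.savez("w2.npz",p=p,d=d,W=W)
x=trace("wrist","slab_thick")[0]; print(x["score"],x["xy"]); fitslab(W[cv2.erode(x["region"].astype(np.uint8),np.ones((2,2)))>0],.014,0)
E
```

```text
t 4.72 pos [0.5556 0.255  0.1876] F [-1.3  0.3  0.3] open 0.0389 grip 0.0
 turn share [-0.0003  0.0006  0.0012]  shift share now-axes [-4.000e-04  2.200e-03  4.961e-01]  in target axes [-0.0009  0.0019  0.4961]
0.9 [0.4903, 0.4817]
 inl 1399 1681 lean -62.6 yaw 3.83 ext x [-0.0367  0.0409] z [-0.0061  0.0068]
 top-mid centre [0.5583 0.2177 0.1217] foot [0.5529 0.2975 0.0803]
```

Call:
carry_out([
  [0, 0, 0.1, 0, 0, 0],
  [0, 0, 0.1, 0, 0, 0],
  [0, 0, 0.1, 0, 0, 0],
  [0, 0, 0.1, 0, 0, 0],
  [0, 0, 0.096, 0, 0, 0],
  [0, 0, 0, 0, 0, 0],
  [0, 0, 0, 0, 0, 0],
])

```text
time: 5.7
eef_pos: [0.5588, 0.2132, 0.0991]
orientation: [-0.104, 3.049, -0.683]
ft_force: [1.2, 0.2, -0.4]
opening: 0.0385
grip_force: 0.0
```

Call:
carry_out([
  [0, 0, 0, 0, 0, 0],
  [0, 0, 0, 0, 0, 0],
  [0, 0, 0, 0, 0, 0],
  [0, 0, 0, 0, 0, 0],
  [0, 0, 0, 0, 0, 0],
  [0, 0, 0, 0, 0, 0],
], hand=0)

```text
time: 6.45
eef_pos: [0.5587, 0.2136, 0.0991]
orientation: [-0.105, 3.048, -0.683]
ft_force: [-1.8, 2.0, 5.8]
opening: 0.0117
grip_force: 58.8
```

Call:
carry_out([
  [0, 0, -0.03, 0, 0, 0],
  [0, 0, -0.07, 0, 0, 0],
  [0, 0, -0.1, 0, 0, 0],
  [0, 0, -0.1, 0, 0, 0],
  [0, 0, -0.1, 0, 0, 0],
  [0, 0, -0.1, 0, 0, 0],
  [0, 0, 0, -0.0734, 0, 0],
  [0, 0, 0, -0.0734, 0, 0],
  [0, 0, 0, -0.0734, 0, 0],
  [0, 0, 0, 0, 0, 0],
])

```text
time: 7.7
eef_pos: [0.5568, 0.2517, 0.1903]
orientation: [-0.098, 3.138, -0.002]
ft_force: [0.1, -0.1, -3.4]
opening: 0.0113
grip_force: 58.9
```

```bash
cat > rack.py <<'E'
from fit import *
from scipy.optimize import minimize
# height model of the rack seen in own xy; fit x,y,yaw on cloud
def pts():
    out=[]
    W=np.load("w1.npz")["W"]; out.append(W[np.load("w1_rack.npy")])
    d=np.load("scene0.npz")["d"]; 
    out.append(cloud("scene",d)[np.load("scene_rack.npy")])
    return out
for q in pts():
    q=q[~np.isnan(q[:,0])]
    mid=q[(q[:,2]>.045)&(q[:,2]<.0515)]; eb=q[(q[:,2]>.0545)&(q[:,2]<.062)]; al=q[(q[:,2]>.004)]
    def uv(P,p):
        c,s=np.cos(p[2]),np.sin(p[2]); d=P[:,:2]-p[:2]; return d@np.array([[c,-s],[s,c]])
    def cost(p):
        u=uv(al,p); o=np.maximum(abs(u[:,0])-.062,0)+np.maximum(abs(u[:,1])-.065,0)
        e=uv(eb,p); ee=np.maximum(.052-e[:,0],0)
        m=uv(mid,p); slot=np.minimum(np.maximum(.0135-abs(m[:,1]-.027),0), 1)*0
        # floor of slots/tops: middle wood and cheeks should not lie in a slot
        sw=np.maximum(.0085-abs(m[:,1]-.027),0); sn=np.maximum(.0055-abs(m[:,1]+.027),0)
        f=lambda x:np.minimum(x,.006).sum()
        return f(o)+f(ee)+f(sw)+f(sn)
    best=min((minimize(cost,[x,-.018,y],method="Nelder-Mead",options=dict(xatol=1e-5,fatol=1e-6,maxiter=2000,initial_simplex=np.array([[x,-.018,y],[x+.006,-.018,y],[x,-.010,y],[x,-.018,y+.1]]))) for x in (.565,.572) for y in (.1,.16,.22)),key=lambda r:r.fun)
    p=best.x; u=uv(al,p); m=uv(mid,p); e=uv(eb,p)
    print(len(al),best.fun.round(4),p.round(4),"ext",np.percentile(u,[.5,99.5],axis=0).round(4).tolist(),"eb",np.percentile(e[:,0],[2,98]).round(4))
    print(np.histogram(m[:,1],np.arange(-.068,.069,.004))[0])
E
python3 rack.py
python3 - <<'E'
from fit import *
s=observe(); print(s["eef_pos"],s["ft_force"],s["opening"],s["grip_force"],s["time"])
p,d=capture("side"); np.savez("side1.npz",p=p,d=d); 
cc=cal("wrist"); p2,d2=capture("wrist"); np.savez("w3.npz",p=p2,d=d2,W=cloud("wrist",d2,cc))
x=[x for x in trace("wrist","rack")][:1]
if x: np.save("w3_rack.npy",x[0]["region"]); print(x[0]["score"])
cv2.imwrite("pics/s1.png",np.vstack([p2[:,:,::-1][:300],cv2.resize(p[60:300,180:500,::-1],(640,300*1))]))
E
```

```text
9942 3.963 [ 0.5675 -0.0094  0.1916] ext [[-0.0585, -0.0818], [0.0612, 0.0421]] eb [-0.0047  0.0617]
[ 14 257  97   8  10   3  67 273 263 271 297 276 283 286 301  21   4   2
  11  13  41 286  14  15   8  12   8  30  19   3   2   1   0   0]
3196 1.0813 [ 0.5676 -0.0093  0.213 ] ext [[-0.0596, -0.081], [0.0608, 0.0503]] eb [-0.0259  0.0614]
[ 7 66 32  2  5  1 26 73 67 67 72 75 80 82 87  8  2  2  1  7 14 89  1  6
  3  4  6  6  5  3  2  3  1  2]
[0.55677809 0.25167136 0.19032136] [ 0.05398283 -0.12311867 -3.36124542] 0.011267247447264858 58.881754875183105 7.7
0.69
```

View pics/s1.png

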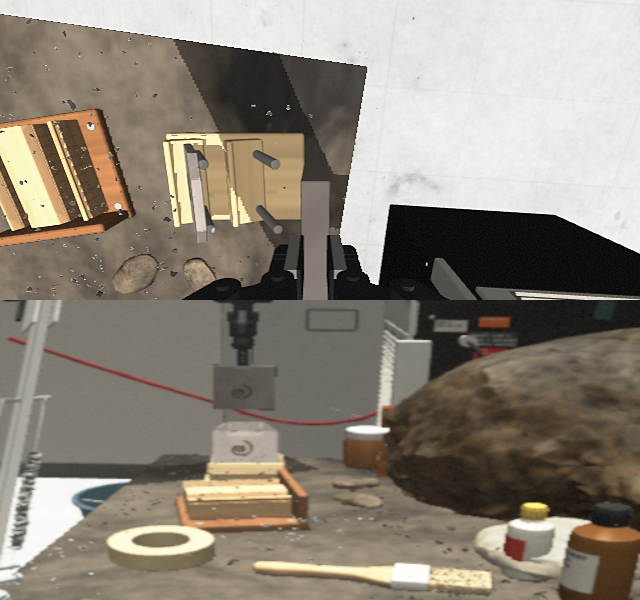

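The thick slab hangs upright in the gripper, square and level in both views. The rack is on the left, and the thin slab is still on the stand. The rack fit was caught in a local minimum, shifted about 24 mm in y, so I'll refit from a better start.

```bash
sed -i 's/-\.018,y/-.033,y/g; s/-\.010,y/-.028,y/g' rack.py; python3 rack.py
```

```text
9942 0.4351 [ 0.5717 -0.0298  0.1992] ext [[-0.0586, -0.0611], [0.061, 0.0625]] eb [-0.005   0.0615]
[  0   4   3   5   4   4 183 178  10  11   2  19 260 271 266 290 285 278
 289 318  63   4   2   9  14  19 267  54  14  11  10   7  29  21]
3196 0.2629 [ 0.5718 -0.0301  0.196 ] ext [[-0.0594, -0.0595], [0.0608, 0.0715]] eb [-0.0258  0.0617]
[ 0  0  2  0  2  0 44 57  6  5  1 10 64 72 66 69 74 76 84 88 34  1  1  2
  4 10 74 24  5  3  2  4 10  6]
```

Run:
```python
from fit import *
p=np.array([.5717,-.0299,.1980])
def uv(P):
    c,s=np.cos(p[2]),np.sin(p[2]); return (P[:,:2]-p[:2])@np.array([[c,-s],[s,c]])
for nm in ("w1","w3","scene"):
    if nm=="scene": q=cloud("scene",np.load("scene0.npz")["d"])[np.load("scene_rack.npy")]
    else: q=np.load(nm+".npz")["W"][np.load(nm+"_rack.npy")]
    q=q[~np.isnan(q[:,0])]; u=uv(q); z=q[:,2]
    k=(z>.0545)&(abs(u[:,1])<.05)&(u[:,0]>.03); print(nm,"eb x",np.histogram(u[k,0],np.arange(.044,.068,.002))[0])
    k=(z>.0465)&(z<.051)&(u[:,0]<.045)&(u[:,0]>-.05)
    # split into near/far x to check yaw
    for a,b in ((-.05,-.01),(.0,.045)):
        kk=k&(u[:,0]>a)&(u[:,0]<b); v=u[kk,1]
        mid=v[abs(v)<.024]; print("  mid",np.percentile(mid,[2,98]).round(4)," cheekN",np.percentile(v[v<-.03],[10,90]).round(4)," cheekW",np.percentile(v[(v>.03)&(v<.05)],[10,90]).round(4),"zmed",np.median(z[kk]).round(4))
    k=(z>.009)&(z<.0155); print("  base/floor x",np.percentile(u[k,0],[1,99]).round(4),"y",np.percentile(u[k,1],[1,99]).round(4))
c,s=np.cos(p[2]),np.sin(p[2])
for n in ("scene","side"):
    f,cx,cy,M,t,_=cal(n)
    for y in (.027,-.027):
        w=np.array([p[0]+c*.012-s*y,p[1]+s*.012+c*y,.012]); q=M@w+t; print(n,y,f*q[0]/q[2]+cx,f*q[1]/q[2]+cy)
```

```text
w1 eb x [  0   0   0   2 143 138 128 119  91   1   0   0]
  mid [-0.0194  0.0111]  cheekN [-0.0423 -0.039 ]  cheekW [0.0371 0.0464] zmed 0.0476
  mid [-0.0194  0.0117]  cheekN [-0.0414 -0.0385]  cheekW [0.0368 0.0404] zmed 0.0476
  base/floor x [-0.0589  0.0522] y [-0.0605  0.062 ]
w3 eb x [  0   0   0  10 207 190 169 169  84   2   0   0]Traceback (most recent call last):
  File "<stdin>", line 14, in <module>
    return _quantile_unchecked(
        a, q, axis, out, overwrite_input, method, keepdims, weights)
    return _ureduce(a,
                    func=_quantile_ureduce_func,
    ...<5 lines>...
                    overwrite_input=overwrite_input,
                    method=method)
    r = func(a, **kwargs)
    result = _quantile(arr,
                       quantiles=q,
    ...<2 lines>...
                       out=out,
                       weights=wgt)
    slices_having_nans = np.isnan(arr[-1, ...])
                                  ~~~^^^^^^^^^
IndexError: index -1 is out of bounds for axis 0 with size 0
```

Run:
```python
from fit import *
delta(np.array([.5669,-.0057,.215]),toolrot(.198,0))
W=np.load("w3.npz")["W"]; s=observe()["eef_pos"]
w=W.reshape(-1,3); A=R.from_rotvec(observe()["orientation"]).as_matrix()
q=(w-s)@A; q=q[(abs(q[:,0])<.06)&(abs(q[:,1])<.012)&(q[:,2]>-.03)&(q[:,2]<.09)]
print(len(q),np.percentile(q,[1,50,99],axis=0).round(4))
t=q[(q[:,2]<-.01)]; print(len(t),np.percentile(t,[2,50,98],axis=0).round(4))
for a in (0.0,.02,.04,.06):
    k=q[(q[:,2]>a)&(q[:,2]<a+.015)]; print(a,len(k),np.percentile(k,[5,50,95],axis=0).round(4).tolist() if len(k) else "")
```

```text
t 7.85 pos [0.5548 0.2567 0.1887] F [ 0.   0.3 -2.4] open 0.0112 grip 58.9
 turn share [-0.0015 -0.0005 -0.0639]  shift share now-axes [ 0.0321 -1.3136 -0.1276]  in target axes [ 0.199  -1.2984 -0.1316]
4778 [[-0.0396 -0.0103 -0.029 ]
 [ 0.0113 -0.0026 -0.0156]
 [ 0.0389  0.0093  0.0596]]
4187 [[-0.0385 -0.0097 -0.0279]
 [ 0.008  -0.0026 -0.0157]
 [ 0.0384  0.0081 -0.0142]]
0.0 153 [[0.0383, -0.0088, 0.0009], [0.0387, -0.0024, 0.0067], [0.0389, 0.0036, 0.0145]]
0.02 93 [[0.0385, -0.0084, 0.0215], [0.0387, -0.0024, 0.0267], [0.039, 0.0036, 0.0327]]
0.04 77 [[0.0385, -0.0087, 0.0406], [0.0388, -0.0024, 0.0472], [0.039, 0.0035, 0.0548]]
0.06 43 [[0.0386, -0.0083, 0.0606], [0.0388, -0.0024, 0.0651], [0.039, 0.0039, 0.0695]]
```

Call:
carry_out([
  [0, 0, -0.064, 0, 0, 0],
  [0, 0, -0.064, 0, 0, 0],
  [0.004, -0.164, 0, 0, 0, 0],
  [0.004, -0.164, 0, 0, 0, 0],
  [0.004, -0.164, 0, 0, 0, 0],
  [0.004, -0.164, 0, 0, 0, 0],
  [0.004, -0.164, 0, 0, 0, 0],
  [0.004, -0.164, 0, 0, 0, 0],
  [0.004, -0.164, 0, 0, 0, 0],
  [0.004, -0.164, 0, 0, 0, 0],
  [0, 0, 0, 0, 0, -0.032],
  [0, 0, 0, 0, 0, -0.032],
  [0, 0, 0, 0, 0, 0],
  [0, 0, 0, 0, 0, 0],
  [0, 0, 0, 0, 0, 0],
])

```text
time: 9.72
eef_pos: [0.5671, -0.0065, 0.2149]
orientation: [-0.307, 3.126, -0.002]
ft_force: [-0.1, 0.4, -3.2]
opening: 0.0111
grip_force: 58.9
```

```bash
cat > rel.py <<'E'
from fit import *
# in tool frame: slab and rack from one wrist picture
def rel(tag,half=.0125):
    s=observe(); A=R.from_rotvec(s["orientation"]).as_matrix()
    cc=cal("wrist"); p,d=capture("wrist"); W=cloud("wrist",d,cc); np.savez(tag+".npz",p=p,d=d,W=W)
    s2=observe(); print("moved",(s2["eef_pos"]-s["eef_pos"]).round(4),"F",s["ft_force"].round(1))
    q=(W.reshape(-1,3)-s["eef_pos"])@A; q=q[~np.isnan(q[:,0])]
    t=q[(abs(q[:,1])<half)&(q[:,2]<-.005)&(q[:,2]>-.03)&(q[:,0]>.018)&(q[:,0]<.05)]
    print("slab top y",np.percentile(t[:,1],[3,97]).round(4),"x max",np.percentile(t[:,0],98).round(4),"z",np.median(t[:,2]).round(4))
    for a in (.0,.03,.06):
        k=q[(abs(q[:,1])<half)&(abs(q[:,0]-.039)<.006)&(q[:,2]>a)&(q[:,2]<a+.015)]
        if len(k)>8: print("  end face z",a,np.percentile(k[:,1],[3,97]).round(4))
    return q,s,A,W,p
E
python3 - <<'E'
from rel import *
q,s,A,W,p=rel("w4"); print(s["eef_pos"].round(4),s["time"])
cv2.imwrite("pics/w4.png",p[:,:,::-1])
w=W.reshape(-1,3); pr=np.array([.5722,-.0322,.198]); c,sn=np.cos(pr[2]),np.sin(pr[2])
u=(w[:,:2]-pr[:2])@np.array([[c,-sn],[sn,c]]); z=w[:,2]
k=(z>.0465)&(z<.051)&(u[:,0]<.045)&(u[:,0]>-.05)&(abs(u[:,1])<.06)
for a,b in ((-.05,-.03),(-.03,-.01),(-.01,.01),(.01,.045)):
    v=u[k&(u[:,0]>a)&(u[:,0]<b),1]; print(a,np.histogram(v,np.arange(-.048,.05,.002))[0])
E
```

```text
moved [-0.     -0.0001 -0.0001] F [-0.1  0.4 -3.2]
slab top y [-0.0063  0.0067] x max 0.0396 z -0.0146
  end face z 0.0 [-0.0061  0.0068]
  end face z 0.03 [-0.0059  0.0066]
  end face z 0.06 [-0.006   0.0069]
[ 0.5671 -0.0065  0.2149] 9.725
-0.05 [ 0  0  0 11 31 11  0  3  3  5  8  0  0  0  6 34 29 34 33 36 36 38 32 37
 36 35 37 34 33 34 25  1  0  0  0  0  0  0  0  0  0  0  1 24 27  5  0  2]
-0.03 [ 0  0  0  8 32 15  0  0  0  0  0  0  0  0  0 33 32 33 35 28 35 31 30 30
 29 34 32 33 36 37 20  0  0  0  0  0  0  0  0  0  0  0  0 19 34  3  0  0]
-0.01 [ 3  7  6  6 27 15  1  0  0  0  4  1  0  0  2 28 30 35 28 24 26 25 35 33
 33 28 27 26 28 19  4  0  0  0  0  0  0  0  0  0  0  0  0  0 17  3  0  0]
0.01 [ 0  0  0 10 43 30  0  0  0  0  0  0  0  0  1 43 46 53 50 45 46 44 45 45
 47 46 54 52 38  0  0  0  0  0  0  0  0  0  0  0  0  0  0  0  1  5  0  0]
```

View pics/w4.png

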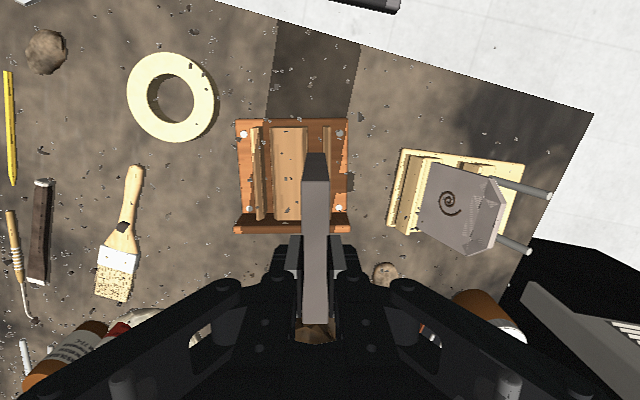

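The wrist view shows the thick slab hanging over the wide slot, with the rack at about (290,175) and its end board at row ~228. The measured lateral error is only about 0.6 mm, so I'll lower now.

Call:
carry_out([
  [0, -0.003, 0.08, 0, 0, 0],
  [0, 0, 0.1, 0, 0, 0],
  [0, 0, 0.1, 0, 0, 0],
  [0, 0, 0.08, 0, 0, 0],
  [0, 0, 0.05, 0, 0, 0],
  [0, 0, 0.025, 0, 0, 0],
  [0, 0, 0, 0, 0, 0],
  [0, 0, 0, 0, 0, 0],
])

```text
time: 10.78
eef_pos: [0.5675, -0.0073, 0.1283]
orientation: [-0.308, 3.126, -0.002]
ft_force: [-0.1, -0.3, -3.4]
opening: 0.0112
grip_force: 58.9
```

Call:
carry_out([
  [0, 0, 0.02, 0, 0, 0],
  [0, 0, 0.02, 0, 0, 0],
  [0, 0, 0.02, 0, 0, 0],
  [0, 0, 0, 0, 0, 0],
])

```text
time: 11.28
eef_pos: [0.5668, -0.0074, 0.1152]
orientation: [0.308, -3.126, 0.002]
ft_force: [0.3, 0.6, -2.7]
opening: 0.0113
grip_force: 58.9
```

Call:
carry_out([
  [0, 0, 0.02, 0, 0, 0],
  [0, 0, 0.02, 0, 0, 0],
  [0, 0, 0.02, 0, 0, 0],
  [0, 0, 0, 0, 0, 0],
])

```text
time: 11.78
eef_pos: [0.5668, -0.0074, 0.1032]
orientation: [0.308, -3.126, 0.002]
ft_force: [-0.3, 0.1, -2.9]
opening: 0.0115
grip_force: 58.9
```

Call:
carry_out([
  [0, 0, 0.015, 0, 0, 0],
  [0, 0, 0.015, 0, 0, 0],
  [0, 0, 0.015, 0, 0, 0],
  [0, 0, 0, 0, 0, 0],
])

```text
time: 12.28
eef_pos: [0.5669, -0.0074, 0.0944]
orientation: [0.308, -3.126, 0.002]
ft_force: [-0.1, 0.4, -2.8]
opening: 0.0113
grip_force: 58.9
```

Free so far. Next I'll slide while just above the floor and finish the descent in small steps.

Call:
carry_out([
  [0, 0, 0.01, 0, 0, 0],
  [0, 0, 0.01, 0, 0, 0],
  [0, 0, 0.005, 0, 0, 0],
  [0, 0, 0, 0, 0, 0],
])

```text
time: 12.78
eef_pos: [0.5671, -0.0074, 0.0896]
orientation: [0.308, -3.126, 0.002]
ft_force: [-0.1, 0.3, -2.5]
opening: 0.0115
grip_force: 58.9
```

Call:
carry_out([
  [0, 0, 0.005, 0, 0, 0],
  [0, 0, 0.004, 0, 0, 0],
  [0, 0, 0, 0, 0, 0],
])

```text
time: 13.15
eef_pos: [0.5671, -0.0074, 0.0878]
orientation: [0.308, -3.126, 0.002]
ft_force: [0.4, 0.1, -3.5]
opening: 0.0117
grip_force: 58.9
```

Call:
carry_out([
  [0, 0, 0.004, 0, 0, 0],
  [0, 0, 0, 0, 0, 0],
])

```text
time: 13.4
eef_pos: [0.5672, -0.0075, 0.0873]
orientation: [-0.308, 3.126, -0.002]
ft_force: [-2.1, -0.3, 1.8]
opening: 0.0117
grip_force: 59.4
```

Call:
carry_out([
  [0, 0, 0.004, 0, 0, 0],
  [0, 0, 0, 0, 0, 0],
])

```text
time: 13.65
eef_pos: [0.5673, -0.0076, 0.0873]
orientation: [-0.308, 3.126, -0.002]
ft_force: [-4.7, -0.6, 8.7]
opening: 0.0116
grip_force: 60.4
```

Call:
carry_out([
  [0, 0, -0.003, 0, 0, 0],
  [-0.01, 0, 0, 0, 0, 0],
  [-0.01, 0, 0, 0, 0, 0],
  [-0.01, 0, 0, 0, 0, 0],
  [-0.01, 0, 0, 0, 0, 0],
  [-0.005, 0, 0, 0, 0, 0],
  [0, 0, 0, 0, 0, 0],
])

```text
time: 14.52
eef_pos: [0.5762, -0.0059, 0.0877]
orientation: [-0.308, 3.126, -0.002]
ft_force: [-5.2, -0.6, 11.3]
opening: 0.0112
grip_force: 61.2
```

Call:
carry_out([
  [-0.005, 0, 0, 0, 0, 0],
  [-0.005, 0, 0, 0, 0, 0],
  [0, 0, 0, 0, 0, 0],
])

```text
time: 14.9
eef_pos: [0.5779, -0.0058, 0.0883]
orientation: [0.307, -3.126, 0.002]
ft_force: [-9.7, -1.4, 18.0]
opening: 0.0115
grip_force: 62.0
```

Call:
carry_out([
  [-0.005, 0, 0, 0, 0, 0],
  [0, 0, 0, 0, 0, 0],
])

```text
time: 15.15
eef_pos: [0.5788, -0.0058, 0.0885]
orientation: [0.307, -3.126, 0.002]
ft_force: [-10.6, -3.0, 21.0]
opening: 0.0116
grip_force: 62.4
```

Call:
carry_out([
  [0, 0, -0.006, 0, 0, 0],
  [0, 0, 0, 0, 0, 0],
  [0, 0, 0, 0, 0, 0],
])

```text
time: 15.52
eef_pos: [0.5789, -0.005, 0.0879]
orientation: [0.308, -3.126, 0.002]
ft_force: [-2.1, 0.7, 1.7]
opening: 0.011
grip_force: 60.0
```

Run:
```python
from rel import *
q,s,A,W,p=rel("w5"); print(s["eef_pos"].round(4),s["ft_force"],s["moment"],R.from_matrix(A).as_rotvec())
for a in (.018,.024,.03,.036):
    t=q[(abs(q[:,1])<.0125)&(q[:,2]<-.005)&(q[:,2]>-.03)&(q[:,0]>a)&(q[:,0]<a+.006)]; print(a,np.median(t[:,2]).round(4))
w=W.reshape(-1,3); pr=np.array([.5722,-.0322,.198]); c,sn=np.cos(pr[2]),np.sin(pr[2])
```

```text
moved [0.0001 0.     0.    ] F [-2.1  0.7  1.7]
slab top y [-0.0071  0.006 ] x max 0.0402 z -0.0153
  end face z 0.0 [-0.0067  0.0061]
  end face z 0.03 [-0.0124  0.0121]
  end face z 0.06 [-0.0077  0.0094]
[ 0.5789 -0.005   0.0879] [-2.0604458   0.69960908  1.71095337] [-0.08524805  0.38300096  0.0358848 ] [ 3.08143924e-01 -3.12614007e+00  2.00344626e-03]
0.018 -0.0153
0.024 -0.0154
0.03 -0.0155
0.036 -0.0151
```

Call:
carry_out([
  [-0.005, 0, 0, 0, 0, 0],
  [0, 0, 0, 0, 0, 0],
])

```text
time: 15.82
eef_pos: [0.5798, -0.005, 0.0882]
orientation: [0.308, -3.126, 0.002]
ft_force: [-4.6, -0.3, 5.4]
opening: 0.0113
grip_force: 60.4
```

Call:
carry_out([
  [-0.005, 0, 0, 0, 0, 0],
  [0, 0, 0, 0, 0, 0],
])

```text
time: 16.08
eef_pos: [0.5806, -0.0049, 0.0884]
orientation: [0.308, -3.126, 0.002]
ft_force: [-6.2, -1.1, 8.5]
opening: 0.0113
grip_force: 60.8
```

Call:
carry_out([
  [-0.005, 0, -0.003, 0, 0, 0],
  [0, 0, 0, 0, 0, 0],
])

```text
time: 16.32
eef_pos: [0.5811, -0.0047, 0.0885]
orientation: [0.308, -3.125, 0.002]
ft_force: [-5.5, -1.0, 6.1]
opening: 0.0113
grip_force: 60.5
```

Call:
carry_out([
  [-0.005, 0, -0.001, 0, 0, 0],
  [0, 0, 0, 0, 0, 0],
])

```text
time: 16.58
eef_pos: [0.5813, -0.0047, 0.0885]
orientation: [0.307, -3.123, 0.002]
ft_force: [-9.4, -2.3, 7.0]
opening: 0.0115
grip_force: 60.7
```

Call:
carry_out([
  [-0.005, 0, 0, 0, 0, 0],
  [0, 0, 0, 0, 0, 0],
])

```text
time: 16.82
eef_pos: [0.5815, -0.0047, 0.0886]
orientation: [0.307, -3.121, 0.002]
ft_force: [-13.6, -1.0, 11.3]
opening: 0.0111
grip_force: 61.2
```

Run:
```python
from rel import *
q,s,A,W,p=rel("w6"); print(s["eef_pos"].round(4),s["ft_force"],R.from_matrix(A).as_rotvec())
w=W.reshape(-1,3); pr=np.array([.5722,-.0322,.198]); c,sn=np.cos(pr[2]),np.sin(pr[2])
u=(w[:,:2]-pr[:2])@np.array([[c,-sn],[sn,c]]); z=w[:,2]
k=(z>.05)&(z<.064)&(abs(u[:,1])<.06)&(u[:,0]>.03)&(u[:,0]<.08); k&=(abs(u[:,1]-.026)>.02)
print(np.histogram(u[k,0],np.arange(.044,.07,.002))[0])
k=(z<.11)&(z>.095)&(abs(u[:,1]-.026)<.01); print("slab top x",np.percentile(u[k,0],[1,99]).round(4))
print("slab -x end face local x:", [np.median(u[(z>a)&(z<a+.012)&(abs(u[:,1]-.026)<.006)&(u[:,0]<-.01)&(u[:,0]>-.045),0]).round(4) for a in (.052,.064,.076,.088)])
p2,d2=capture("side"); cv2.imwrite("pics/s6.png",np.vstack([p[60:320,160:560,::-1],cv2.resize(p2[140:270,220:420,::-1],(400,260))]))
```

```text
moved [-0. -0.  0.] F [-13.6  -1.   11.3]
slab top y [-0.0071  0.0059] x max 0.0404 z -0.0159
  end face z 0.0 [-0.0068  0.0061]
  end face z 0.03 [-0.0124  0.0122]
  end face z 0.06 [-0.0074  0.0096]
[ 0.5815 -0.0047  0.0886] [-13.63245483  -1.0350166   11.34357713] [ 3.06611163e-01 -3.12143371e+00  1.70416618e-03]
[  0   0   0  16 490 171 105  61  24   0   0   0   0]
slab top x [-0.0258  0.0531]
slab -x end face local x: [np.float64(-0.0276), np.float64(-0.027), np.float64(-0.0265), np.float64(-0.0259)]
```

View pics/s6.png

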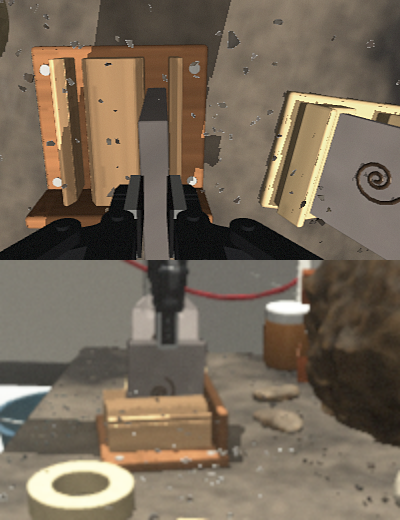

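The wrist view shows the thick slab in the wide slot, with its far end in contact with the end board. The slab is pitched slightly, about 0.04 rad with the top forward. I'll release it so it settles flat, then check.

Call:
carry_out([
  [0.005, 0, -0.003, 0, 0, 0],
  [0, 0, 0, 0, 0, 0],
])

```text
time: 17.18
eef_pos: [0.5813, -0.0047, 0.0887]
orientation: [0.307, -3.123, 0.002]
ft_force: [-7.6, -1.1, 2.9]
opening: 0.0115
grip_force: 60.1
```

Call:
carry_out([
  [0, 0, 0, 0, 0, 0],
  [0, 0, 0, 0, 0, 0],
  [0, 0, 0, 0, 0, 0],
  [0, 0, 0, 0, 0, 0],
], hand=0.35)

```text
time: 17.68
eef_pos: [0.583, -0.0042, 0.0895]
orientation: [-0.308, 3.126, -0.002]
ft_force: [0.8, 0.9, 0.0]
opening: 0.0296
grip_force: 0.0
```

```bash
cat >> rel.py <<'E'
def local(W,yc,pr=(.5722,-.0322,.198)):
    w=W.reshape(-1,3); c,sn=np.cos(pr[2]),np.sin(pr[2])
    u=(w[:,:2]-np.array(pr[:2]))@np.array([[c,-sn],[sn,c]]); z=w[:,2]
    k=(z<.11)&(z>.095)&(abs(u[:,1]-yc)<.01); print("slab top x",np.percentile(u[k,0],[1,99]).round(4),"z",np.median(z[k]).round(4))
    zz=np.arange(.05,.098,.008); e=np.array([np.median(u[(z>a)&(z<a+.008)&(abs(u[:,1]-yc)<.006)&(u[:,0]<-.005)&(u[:,0]>-.05),0]) for a in zz]); print("end face x",e.round(4),"slope",np.polyfit(zz,e,1)[0].round(4))
    k=(z>.052)&(z<.064)&(abs(u[:,1])<.06)&(u[:,0]>.045)&(u[:,0]<.07)&(abs(u[:,1]-yc)>.02); print("board edge",np.percentile(u[k,0],[3,97]).round(4))
    return u,z
E
python3 - <<'E'
from rel import *
W=np.load("w5.npz")["W"]; local(W,.026)
q,s,A,W,p=rel("w7"); print(s["eef_pos"].round(4),R.from_matrix(A).as_rotvec()); local(W,.026)
E
```

```text
slab top x [-0.0282  0.0505] z 0.1028
end face x [-0.029  -0.029  -0.0287 -0.0286 -0.0284 -0.0282] slope 0.0215
board edge [0.0523 0.0593]
moved [-0. -0.  0.] F [0.8 0.9 0. ]
slab top y [-0.0038  0.0092] x max 0.046 z -0.0125
  end face z 0.03 [-0.0125  0.0121]
  end face z 0.06 [-0.0076 -0.0075]
[ 0.583  -0.0042  0.0895] [-3.08133710e-01  3.12617762e+00 -1.96604338e-03]
slab top x [-0.0298  0.0484] z 0.102
end face x [-0.0299 -0.03   -0.0299 -0.0299 -0.0299 -0.0299] slope 0.0009
board edge [0.0525 0.0611]
```

Call:
carry_out([
  [0, 0.012, 0, 0, 0, 0],
  [0, 0, 0, 0, 0, 0],
])

```text
time: 17.98
eef_pos: [0.5823, -0.0015, 0.0895]
orientation: [0.309, -3.126, 0.002]
ft_force: [0.4, 0.4, 0.2]
opening: 0.0297
grip_force: 0.0
```

Call:
carry_out([
  [0, 0, 0, 0, 0, 0],
  [0, 0, 0, 0, 0, 0],
  [0, 0, 0, 0, 0, 0],
  [0, 0, 0, 0, 0, 0],
], hand=0)

```text
time: 18.48
eef_pos: [0.5824, -0.002, 0.0897]
orientation: [-0.308, 3.126, -0.002]
ft_force: [-1.6, -0.3, 3.8]
opening: 0.01
grip_force: 58.9
```

Call:
carry_out([
  [0, 0, -0.005, 0, 0, 0],
  [-0.004, 0, 0, 0, 0, 0],
  [-0.003, 0, 0, 0, 0, 0],
  [0, 0, 0, 0, 0, 0],
  [0, 0, 0, 0, 0, 0],
])

```text
time: 19.1
eef_pos: [0.5836, -0.0016, 0.0904]
orientation: [0.308, -3.126, 0.002]
ft_force: [-0.7, 0.3, -2.7]
opening: 0.0108
grip_force: 58.6
```

Call:
carry_out([
  [-0.004, 0, 0, 0, 0, 0],
  [0, 0, 0, 0, 0, 0],
])

```text
time: 19.35
eef_pos: [0.5845, -0.0015, 0.0905]
orientation: [0.308, -3.126, 0.002]
ft_force: [-0.9, -0.2, -3.5]
opening: 0.0103
grip_force: 58.6
```

Call:
carry_out([
  [-0.003, 0, 0, 0, 0, 0],
  [0, 0, 0, 0, 0, 0],
])

```text
time: 19.6
eef_pos: [0.5849, -0.0015, 0.0904]
orientation: [0.308, -3.126, 0.002]
ft_force: [-1.0, -0.3, -2.7]
opening: 0.0102
grip_force: 58.7
```

Call:
carry_out([
  [-0.003, 0, 0, 0, 0, 0],
  [0, 0, 0, 0, 0, 0],
])

```text
time: 19.85
eef_pos: [0.5854, -0.0014, 0.0904]
orientation: [0.308, -3.126, 0.002]
ft_force: [-3.7, -1.2, -2.0]
opening: 0.0106
grip_force: 58.9
```

Call:
carry_out([
  [0, 0, 0.005, 0, 0, 0],
  [0, 0, 0, 0, 0, 0],
])

```text
time: 20.1
eef_pos: [0.5855, -0.0015, 0.0902]
orientation: [0.307, -3.126, 0.002]
ft_force: [-6.2, 0.2, 7.2]
opening: 0.0105
grip_force: 60.4
```

Call:
carry_out([
  [0, 0, 0, 0, 0, 0],
  [0, 0, 0, 0, 0, 0],
  [0, 0, 0, 0, 0, 0],
  [0, 0, 0, 0, 0, 0],
], hand=0.35)

```text
time: 20.6
eef_pos: [0.5859, -0.0012, 0.0895]
orientation: [-0.308, 3.126, -0.002]
ft_force: [0.7, -0.2, 0.5]
opening: 0.0299
grip_force: 0.0
```

Run:
```python
from rel import *
q,s,A,W,p=rel("w8"); print(s["eef_pos"].round(4),s["time"]); local(W,.026)
```

```text
moved [-0. -0. -0.] F [ 0.7 -0.2  0.5]
slab top y [-0.0069  0.0061] x max 0.0481 z -0.0124
  end face z 0.03 [0.0096 0.0121]
[ 0.5859 -0.0012  0.0895] 20.6
slab top x [-0.0286  0.0501] z 0.1019
end face x [-0.0286 -0.0287 -0.0286 -0.0286 -0.0286 -0.0286] slope 0.0016
board edge [0.0524 0.0615]
```

Call:
carry_out([
  [0, 0, -0.03, 0, 0, 0],
  [0, 0, -0.1, 0, 0, 0],
  [0, 0, -0.15, 0, 0, 0],
  [0, 0, -0.2, 0, 0, 0],
  [0, 0, -0.2, 0, 0, 0],
  [0, 0, 0, 0, 0, 0],
  [0, 0, 0, 0, 0, 0],
])

```text
time: 21.52
eef_pos: [0.5855, -0.001, 0.2253]
orientation: [0.308, -3.126, 0.002]
ft_force: [0.2, 0.6, -0.1]
opening: 0.03
grip_force: 0.0
```

Run:
```python
from rel import *
Rg=toolrot(np.radians(3.7),np.radians(25.2)); Rd=toolrot(np.radians(3.7),0); top=np.array([.5647,.1616,.1118])
delta(top-.083*Rg[:,2],Rd)
q,s,A,W,p=rel("w9"); local(W,.026)
```

```text
t 21.52 pos [ 0.5855 -0.001   0.2253] F [ 0.2  0.6 -0.1] open 0.03 grip 0.0
 turn share [-0.0005 -0.0001  0.066 ]  shift share now-axes [-0.0801  0.9932  0.191 ]  in target axes [0.0512 0.9949 0.1921]
moved [-0.0003 -0.     -0.0006] F [ 0.2  0.6 -0.1]Traceback (most recent call last):
  File "<stdin>", line 4, in <module>
  File "rel.py", line 9, in rel
    print("slab top y",np.percentile(t[:,1],[3,97]).round(4),"x max",np.percentile(t[:,0],98).round(4),"z",np.median(t[:,2]).round(4))
                       ~~~~~~~~~~~~~^^^^^^^^^^^^^^^
    return _quantile_unchecked(
        a, q, axis, out, overwrite_input, method, keepdims, weights)
    return _ureduce(a,
                    func=_quantile_ureduce_func,
    ...<5 lines>...
                    overwrite_input=overwrite_input,
                    method=method)
    r = func(a, **kwargs)
    result = _quantile(arr,
                       quantiles=q,
    ...<2 lines>...
                       out=out,
                       weights=wgt)
    slices_having_nans = np.isnan(arr[-1, ...])
                                  ~~~^^^^^^^^^
IndexError: index -1 is out of bounds for axis 0 with size 0
```

Call:
carry_out([
  [-0.011, 0.142, 0, 0, 0, 0],
  [-0.011, 0.142, 0, 0, 0, 0],
  [-0.011, 0.142, 0, 0, 0, 0],
  [-0.011, 0.142, 0, 0, 0, 0],
  [-0.012, 0.142, 0, 0, 0, 0],
  [-0.012, 0.142, 0, 0, 0, 0],
  [-0.012, 0.142, 0, 0, 0, 0.033],
  [0, 0, 0.096, 0, 0, 0.033],
  [0, 0, 0.096, 0.0733, 0, 0],
  [0, 0, 0, 0.0733, 0, 0],
  [0, 0, 0, 0.0733, 0, 0],
  [0, 0, 0, 0, 0, 0],
  [0, 0, 0, 0, 0, 0],
  [0, 0, 0, 0, 0, 0],
], hand=0.4)

```text
time: 23.32
eef_pos: [0.5631, 0.1951, 0.1874]
orientation: [-0.093, 3.051, -0.682]
ft_force: [-0.1, 0.4, 0.2]
opening: 0.0342
grip_force: 0.0
```

Run:
```python
from fit import *
Rg=toolrot(np.radians(3.7),np.radians(25.2)); top=np.array([.5647,.1616,.1118])
delta(top+.017*Rg[:,2],Rg)
s=observe(); A=R.from_rotvec(s["orientation"]).as_matrix()
cc=cal("wrist"); p,d=capture("wrist"); W=cloud("wrist",d,cc); x=trace("wrist","slab_thin")[0]
q=(W[x["region"]]-s["eef_pos"])@A; q=q[~np.isnan(q[:,0])]; print(x["score"],np.percentile(q,[1,10,50,90,99],axis=0).round(4))
t=q[q[:,2]<np.percentile(q[:,2],3)+.004]; print("top edge",np.percentile(t,[2,50,98],axis=0).round(4))
```

```text
t 23.32 pos [0.5631 0.1951 0.1874] F [-0.1  0.4  0.2] open 0.0342 grip 0.0
 turn share [ 0.0001 -0.0003 -0.0016]  shift share now-axes [0.0026 0.009  0.4983]  in target axes [0.0029 0.0091 0.4983]
0.92 [[-0.0362 -0.0023  0.0821]
 [-0.0214 -0.0016  0.0828]
 [ 0.0103  0.0011  0.0841]
 [ 0.0371  0.0044  0.099 ]
 [ 0.0396  0.0052  0.1505]]
top edge [[-0.0234 -0.0022  0.0822]
 [ 0.0012  0.0011  0.0835]
 [ 0.0238  0.0052  0.0858]]
```

Call:
carry_out([
  [0.002, 0.007, 0.08, 0, 0, 0],
  [0, 0, 0.1, 0, 0, 0],
  [0, 0, 0.1, 0, 0, 0],
  [0, 0, 0.1, 0, 0, 0],
  [0, 0, 0.08, 0, 0, 0],
  [0, 0, 0.036, 0, 0, 0],
  [0, 0, 0, 0, 0, 0],
  [0, 0, 0, 0, 0, 0],
])

```text
time: 24.42
eef_pos: [0.5651, 0.1565, 0.097]
orientation: [-0.099, 3.05, -0.683]
ft_force: [0.4, -0.1, 0.9]
opening: 0.0343
grip_force: 0.0
```

Call:
carry_out([
  [0, 0, 0, 0, 0, 0],
  [0, 0, 0, 0, 0, 0],
  [0, 0, 0, 0, 0, 0],
  [0, 0, 0, 0, 0, 0],
  [0, 0, 0, 0, 0, 0],
], hand=0)

```text
time: 25.05
eef_pos: [0.5652, 0.1562, 0.0972]
orientation: [-0.098, 3.05, -0.683]
ft_force: [-1.4, 0.5, 5.4]
opening: 0.0053
grip_force: 59.1
```

Call:
carry_out([
  [0, 0, -0.03, 0, 0, 0],
  [0, 0, -0.07, 0, 0, 0],
  [0, 0, -0.1, 0, 0, 0],
  [0, 0, -0.1, 0, 0, 0],
  [0, 0, -0.1, 0, 0, 0],
  [0, 0, -0.1, 0, 0, 0],
  [0, 0, 0, -0.0734, 0, 0],
  [0, 0, 0, -0.0734, 0, 0],
  [0, 0, 0, -0.0734, 0, 0],
  [0, 0, 0, 0, 0, 0],
  [0, 0, 0, 0, 0, 0],
  [0, 0, 0, 0, 0, 0],
])

```text
time: 26.55
eef_pos: [0.5615, 0.2003, 0.1866]
orientation: [0.106, -3.139, 0.003]
ft_force: [-0.4, 0.6, -1.9]
opening: 0.0056
grip_force: 58.8
```

Run:
```python
from rel import *
c,s=np.cos(.198),np.sin(.198); x,y=.002,-.0275
delta(np.array([.5722+c*x-s*y,-.0322+s*x+c*y,.215]),toolrot(.1975,0))
```

```text
t 26.55 pos [0.5615 0.2003 0.1866] F [-0.4  0.6 -1.9] open 0.0056 grip 58.8
 turn share [-0.0008 -0.0005 -0.0651]  shift share now-axes [-0.0028 -1.2989 -0.1397]  in target axes [ 0.1656 -1.2881 -0.1418]
```

Call:
carry_out([
  [0, 0, -0.07, 0, 0, 0],
  [0, 0, -0.07, 0, 0, 0],
  [0, -0.162, 0, 0, 0, 0],
  [0, -0.162, 0, 0, 0, 0],
  [0, -0.162, 0, 0, 0, 0],
  [0, -0.162, 0, 0, 0, 0],
  [0, -0.162, 0, 0, 0, 0],
  [0, -0.162, 0, 0, 0, 0],
  [-0.001, -0.163, 0, 0, 0, 0],
  [-0.001, -0.163, 0, 0, 0, 0],
  [0, 0, 0, 0, 0, -0.0325],
  [0, 0, 0, 0, 0, -0.0325],
  [0, 0, 0, 0, 0, 0],
  [0, 0, 0, 0, 0, 0],
  [0, 0, 0, 0, 0, 0],
])

```text
time: 28.42
eef_pos: [0.5793, -0.0603, 0.2153]
orientation: [-0.304, 3.127, -0.001]
ft_force: [-0.1, 0.3, -1.3]
opening: 0.0054
grip_force: 58.8
```

Run:
```python
from rel import *
q,s,A,W,p=rel("w10",.009); print(s["eef_pos"].round(4),s["time"],R.from_matrix(A).as_rotvec())
t=q[(abs(q[:,1])<.009)&(q[:,2]<-.005)&(q[:,2]>-.03)]; print("top",np.percentile(t,[1,50,99],axis=0).round(4))
cv2.imwrite("pics/w10.png",p[:,:,::-1])
w=W.reshape(-1,3); pr=np.array([.5722,-.0322,.198]); c,sn=np.cos(pr[2]),np.sin(pr[2])
T=s["eef_pos"][:2]-pr[:2]; print("tcp local",np.array([c*T[0]+sn*T[1],-sn*T[0]+c*T[1]]).round(4))
u=(w[:,:2]-pr[:2])@np.array([[c,-sn],[sn,c]]); z=w[:,2]
k=(z>.0462)&(z<.051)&(u[:,0]<.045)&(u[:,0]>-.05)&(abs(u[:,1])<.06)
for a,b in ((-.05,-.03),(-.03,-.01),(-.01,.01),(.01,.045)):
    v=u[k&(u[:,0]>a)&(u[:,0]<b),1]; print(a,np.histogram(v,np.arange(-.048,.05,.002))[0])
k=(z>.095)&(z<.11)&(abs(u[:,1]-.026)<.012); print("thick top",np.percentile(u[k],[1,99],axis=0).round(4))
k=(z>.052)&(z<.064)&(abs(u[:,1])<.06)&(u[:,0]>.045)&(u[:,0]<.07); print("board",np.percentile(u[k,0],[3,97]).round(4))
```

```text
moved [-0.     -0.     -0.0001] F [-0.1  0.3 -1.3]
slab top y [-0.0036  0.0038] x max 0.0309 z -0.0108
  end face z 0.0 [-0.0043  0.0031]
  end face z 0.03 [-0.0059  0.0011]
  end face z 0.06 [-0.0075 -0.0003]
[ 0.5793 -0.0603  0.2153] 28.425 [-3.03944019e-01  3.12668875e+00 -1.07030542e-03]
top [[-0.0301 -0.0083 -0.0294]
 [ 0.012  -0.0001 -0.0147]
 [ 0.0304  0.0084 -0.0053]]
tcp local [ 0.0014 -0.029 ]
-0.05 [ 0  0  0 15 35 20  0  3  2  5  3  1  0  0 22 29 31 34 35 36 38 37 36 35
 37 33 36 36 33 34 25  0  0  0  0  0  0  0  0  0  0  0  4 34 26  1  0  3]
-0.03 [ 0  0  0 12  8  2  0  0  0  0  0  0  0  0  7 25 35 38 35 34 33 34 34 32
 31 32 32 35 36 37 30  1  0  5 10  1  2  1  1  2  0  0  0 10  8  1  0  0]
-0.01 [ 3  6  5  2  0  0  0  0  0  0  0  0  0  0  3 33 35 37 36 34 32 29 27 31
 32 35 35 30 28 32 29  2  0  8  4  0  0  0  0  0  0  0  0  0  0  0  0  0]
0.01 [ 0  0  0  0  0  0  0  0  0  0  0  0  0  0  1 52 60 59 51 48 50 54 52 48
 53 52 57 56 54 53 51  2  0 11 12  0  0  0  0  0  0  0  0  0  0  0  0  0]
thick top [[-0.0284  0.02  ]
 [ 0.0498  0.0339]]
board [0.0523 0.0613]
```

View pics/w10.png

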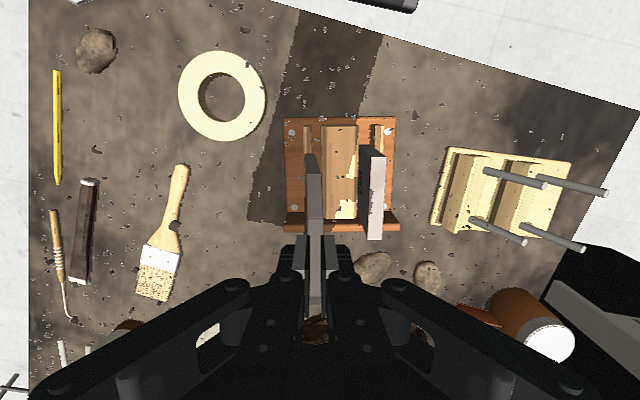

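The wrist view shows the thin slab over the narrow slot, around (312,200), and the thick slab standing in the wide slot. The thin slab is tilted about 0.055 rad in the fingers and offset 1.5 mm, so I'll correct both.

Call:
carry_out([
  [0, 0.0075, 0, 0, 0, -0.001],
  [0, 0, 0, -0.0275, 0, 0],
  [0, 0, 0, 0, 0, 0],
  [0, 0, 0, 0, 0, 0],
  [0, 0, 0, 0, 0, 0],
])

```text
time: 29.1
eef_pos: [0.5789, -0.0585, 0.2151]
orientation: [0.308, -3.12, -0.084]
ft_force: [-1.0, 0.7, -1.7]
opening: 0.0056
grip_force: 58.8
```

```bash
cat > thin.py <<'E'
from rel import *
def thin(tag):
    s=observe(); cc=cal("wrist"); p,d=capture("wrist"); W=cloud("wrist",d,cc); np.savez(tag+".npz",p=p,d=d,W=W)
    w=W.reshape(-1,3); pr=np.array([.5722,-.0322,.198]); c,sn=np.cos(pr[2]),np.sin(pr[2])
    L=lambda v:(v-pr[:2])@np.array([[c,-sn],[sn,c]])
    u=L(w[:,:2]); z=w[:,2]; T=L(s["eef_pos"][:2]); zt=s["eef_pos"][2]; print("tcp local",T.round(4),zt.round(4),"t",s["time"])
    for a in (.0,.015,.03,.045,.06):   # end face of the slab, below the TCP
        k=(z<zt-a)&(z>zt-a-.015)&(z>.05)&(abs(u[:,1]-T[1])<.011)&(abs(u[:,0]-T[0]+.039)<.006)
        if k.sum()>8: print("  end face",a,"y",np.percentile(u[k,1],[4,96]).round(4),"x",np.median(u[k,0]).round(4))
    k=(z>.0462)&(z<.051)&(u[:,0]<-.03)&(u[:,0]>-.05)
    v=u[k,1]; m=v[abs(v)<.024]; n=v[(v<-.034)&(v>-.046)]; print("mid",np.percentile(m,[2,98]).round(4),"cheekN",np.percentile(n,[3,97]).round(4))
    return p,s
E
python3 -c "
from thin import *
thin('w11')"
```

```text
tcp local [ 0.0014 -0.0271] 0.2151 t 29.1
  end face 0.0 y [-0.0312 -0.024 ] x -0.0368
  end face 0.015 y [-0.0314 -0.0241] x -0.0376
  end face 0.03 y [-0.0309 -0.024 ] x -0.0376
  end face 0.045 y [-0.0313 -0.0242] x -0.0376
  end face 0.06 y [-0.031  -0.0236] x -0.0376
mid [-0.0176  0.0127] cheekN [-0.0413 -0.0372]
```

Call:
carry_out([
  [0, -0.0044, 0.08, 0, 0, 0],
  [0, -0.0055, 0.1, 0, 0, 0],
  [0, -0.0055, 0.1, 0, 0, 0],
  [0, -0.0044, 0.08, 0, 0, 0],
  [0, -0.0028, 0.05, 0, 0, 0],
  [0, -0.0014, 0.025, 0, 0, 0],
  [0, 0, 0, 0, 0, 0],
  [0, 0, 0, 0, 0, 0],
  [0, 0, 0, 0, 0, 0],
])

```text
time: 30.28
eef_pos: [0.5792, -0.0591, 0.1285]
orientation: [0.307, -3.121, -0.085]
ft_force: [-0.4, -0.1, -1.4]
opening: 0.0054
grip_force: 58.8
```

```bash
python3 -c "
from thin import *
thin('w12')"
```

```text
tcp local [ 0.0016 -0.0277] 0.1285 t 30.275
  end face 0.0 y [-0.0317 -0.0246] x -0.0367
  end face 0.015 y [-0.032  -0.0247] x -0.0374
  end face 0.03 y [-0.0315 -0.0246] x -0.0374
  end face 0.045 y [-0.0319 -0.0243] x -0.0373
  end face 0.06 y [-0.0315 -0.0245] x -0.0374
mid [-0.0181  0.0128] cheekN [-0.041  -0.0373]
```

Call:
carry_out([
  [0, 0.0025, 0, 0, 0, 0],
  [0, -0.001, 0.02, 0, 0, 0],
  [0, -0.001, 0.02, 0, 0, 0],
  [0, -0.001, 0.02, 0, 0, 0],
  [0, 0, 0, 0, 0, 0],
])

```text
time: 30.95
eef_pos: [0.5785, -0.0585, 0.1155]
orientation: [0.307, -3.119, -0.085]
ft_force: [-0.3, 0.6, -1.9]
opening: 0.0049
grip_force: 58.8
```

Call:
carry_out([
  [0, -0.001, 0.02, 0, 0, 0],
  [0, -0.001, 0.02, 0, 0, 0],
  [0, -0.001, 0.02, 0, 0, 0],
  [0, 0, 0, 0, 0, 0],
])

```text
time: 31.45
eef_pos: [0.5785, -0.0584, 0.1035]
orientation: [0.307, -3.119, -0.085]
ft_force: [-0.1, 0.6, -1.7]
opening: 0.0051
grip_force: 58.8
```

Call:
carry_out([
  [0, -0.001, 0.015, 0, 0, 0],
  [0, -0.001, 0.015, 0, 0, 0],
  [0, -0.001, 0.015, 0, 0, 0],
  [0, 0, 0, 0, 0, 0],
])

```text
time: 31.95
eef_pos: [0.5786, -0.0586, 0.0946]
orientation: [0.307, -3.119, -0.085]
ft_force: [-0.4, -0.1, -1.1]
opening: 0.0052
grip_force: 58.8
```

Call:
carry_out([
  [0, -0.001, 0.01, 0, 0, 0],
  [0, 0, 0.01, 0, 0, 0],
  [0, 0, 0.005, 0, 0, 0],
  [0, 0, 0, 0, 0, 0],
])

```text
time: 32.45
eef_pos: [0.5787, -0.0585, 0.0899]
orientation: [0.307, -3.12, -0.085]
ft_force: [0.3, -0.5, -1.0]
opening: 0.0055
grip_force: 58.8
```

Call:
carry_out([
  [-0.01, 0, 0.003, 0, 0, 0],
  [-0.01, 0, 0, 0, 0, 0],
  [-0.01, 0, 0, 0, 0, 0],
  [-0.008, 0, 0, 0, 0, 0],
  [0, 0, 0, 0, 0, 0],
  [0, 0, 0, 0, 0, 0],
])

```text
time: 33.2
eef_pos: [0.5862, -0.057, 0.0893]
orientation: [0.307, -3.12, -0.085]
ft_force: [-0.5, 0.4, -1.0]
opening: 0.0054
grip_force: 58.8
```

Call:
carry_out([
  [-0.005, 0, 0, 0, 0, 0],
  [0, 0, 0, 0, 0, 0],
])

```text
time: 33.45
eef_pos: [0.5873, -0.0568, 0.0893]
orientation: [0.307, -3.12, -0.085]
ft_force: [-0.0, -0.6, -1.8]
opening: 0.0052
grip_force: 58.8
```

Call:
carry_out([
  [-0.005, 0, 0, 0, 0, 0],
  [0, 0, 0, 0, 0, 0],
])

```text
time: 33.7
eef_pos: [0.5883, -0.0566, 0.0894]
orientation: [0.307, -3.12, -0.085]
ft_force: [0.4, 0.3, -1.6]
opening: 0.0054
grip_force: 58.8
```

Call:
carry_out([
  [-0.004, 0, 0, 0, 0, 0],
  [0, 0, 0, 0, 0, 0],
])

```text
time: 33.95
eef_pos: [0.5891, -0.0564, 0.0894]
orientation: [0.307, -3.12, -0.085]
ft_force: [0.3, 0.2, -0.2]
opening: 0.0053
grip_force: 58.8
```

Call:
carry_out([
  [-0.004, 0, 0, 0, 0, 0],
  [0, 0, 0, 0, 0, 0],
])

```text
time: 34.2
eef_pos: [0.5895, -0.0564, 0.0893]
orientation: [0.307, -3.119, -0.085]
ft_force: [-0.9, -1.3, -1.2]
opening: 0.0052
grip_force: 58.9
```

```bash
python3 -c "
from thin import *
thin('w13')
local(np.load('w13.npz')['W'],-.0275)"
```

```text
tcp local [ 0.0122 -0.0271] 0.0893 t 34.2
  end face 0.0 y [-0.0311 -0.0239] x -0.0263
  end face 0.015 y [-0.0313 -0.0239] x -0.027
  end face 0.03 y [-0.0322 -0.0239] x -0.0272
mid [-0.0179  0.0128] cheekN [-0.0411 -0.0371]
slab top x [-0.0179  0.0408] z 0.1037
end face x [-0.0309 -0.0271 -0.0269 -0.027  -0.0254 -0.0187] slope 0.2358
board edge [0.0473 0.06  ]
```

Call:
carry_out([
  [-0.004, 0, 0, 0, 0, 0],
  [0, 0, 0, 0, 0, 0],
])

```text
time: 34.5
eef_pos: [0.59, -0.0563, 0.0892]
orientation: [0.307, -3.119, -0.085]
ft_force: [-3.7, -0.7, 1.2]
opening: 0.0049
grip_force: 59.1
```

Call:
carry_out([
  [0, 0, 0.005, 0, 0, 0],
  [0, 0, 0, 0, 0, 0],
])

```text
time: 34.75
eef_pos: [0.5901, -0.0563, 0.0882]
orientation: [0.307, -3.119, -0.085]
ft_force: [-5.5, -0.5, 1.1]
opening: 0.0054
grip_force: 59.2
```

Call:
carry_out([
  [0, 0, 0.004, 0, 0, 0],
  [0, 0, 0, 0, 0, 0],
])

```text
time: 35.0
eef_pos: [0.5902, -0.0564, 0.088]
orientation: [0.307, -3.119, -0.085]
ft_force: [-7.2, -1.5, 5.6]
opening: 0.0053
grip_force: 59.8
```

Call:
carry_out([
  [0, 0, 0, 0, 0, 0],
  [0, 0, 0, 0, 0, 0],
  [0, 0, 0, 0, 0, 0],
  [0, 0, 0, 0, 0, 0],
], hand=0.3)

```text
time: 35.5
eef_pos: [0.5907, -0.0559, 0.0876]
orientation: [0.308, -3.12, -0.085]
ft_force: [0.3, 1.1, -0.3]
opening: 0.0257
grip_force: 0.0
```

Call:
carry_out([
  [0, 0, -0.03, 0, 0, 0],
  [0, 0, -0.1, 0, 0, 0],
  [0, 0, -0.2, 0, 0, 0],
  [0, 0, -0.2, 0, 0, 0],
  [0, 0, -0.15, 0, 0, 0],
  [0, 0, 0, 0.0275, 0, 0],
  [0, 0, 0, 0, 0, 0],
  [0, 0, 0, 0, 0, 0],
  [0, 0, 0, 0, 0, 0],
])

```text
time: 36.62
eef_pos: [0.5917, -0.0638, 0.223]
orientation: [0.307, -3.126, 0.0]
ft_force: [0.7, 1.2, -0.0]
opening: 0.0258
grip_force: 0.0
```

Run:
```python
from thin import *
p,s=thin("w14"); W=np.load("w14.npz")["W"]
w=W.reshape(-1,3); pr=np.array([.5722,-.0322,.198]); c,sn=np.cos(pr[2]),np.sin(pr[2])
u=(w[:,:2]-pr[:2])@np.array([[c,-sn],[sn,c]]); z=w[:,2]
for nm,yc,h in (("thick",.026,.011),("thin",-.0275,.009)):
    k=(z>.095)&(z<.11)&(abs(u[:,1]-yc)<h); print(nm,"top x",np.percentile(u[k,0],[1,99]).round(4),"y",np.percentile(u[k,1],[3,97]).round(4),"z",np.median(z[k]).round(4))
    zz=np.arange(.05,.092,.007); E=[(u[(z>a)&(z<a+.007)&(abs(u[:,1]-yc)<h)&(abs(u[:,0]+.028)<.006)]) for a in zz]
    print("  end x",[np.median(e[:,0]).round(4) for e in E if len(e)>5],"y",[np.median(e[:,1]).round(4) for e in E if len(e)>5])
k=(z>.053)&(z<.064)&(u[:,0]>.04)&(u[:,0]<.07)&(abs(u[:,1])<.06)&(abs(u[:,1]-.026)>.012)&(abs(u[:,1]+.0275)>.009)
print("board",np.percentile(u[k,0],[1,3,10,90,97]).round(4))
cv2.imwrite("pics/w14.png",cv2.resize(p[80:300,180:500,::-1],(800,550)))
```

```text
tcp local [ 0.0129 -0.0348] 0.223 t 36.625
mid [-0.0184  0.0129] cheekN [-0.0406 -0.0374]
thick top x [-0.0284  0.0503] y [0.0201 0.0334] z 0.1018
  end x [np.float64(-0.0284), np.float64(-0.0265), np.float64(-0.0285), np.float64(-0.0284), np.float64(-0.0284), np.float64(-0.0283)] y [np.float64(0.0232), np.float64(0.0202), np.float64(0.0232), np.float64(0.0221), np.float64(0.0213), np.float64(0.0207)]
thin top x [-0.0157  0.1691] y [-0.0327 -0.0207] z 0.1018
  end x [np.float64(-0.0281), np.float64(-0.0281), np.float64(-0.028), np.float64(-0.0271), np.float64(-0.0246)] y [np.float64(-0.0281), np.float64(-0.0278), np.float64(-0.027), np.float64(-0.029), np.float64(-0.0277)]
board [0.052  0.0524 0.0529 0.0603 0.0613]
```

View pics/w14.png

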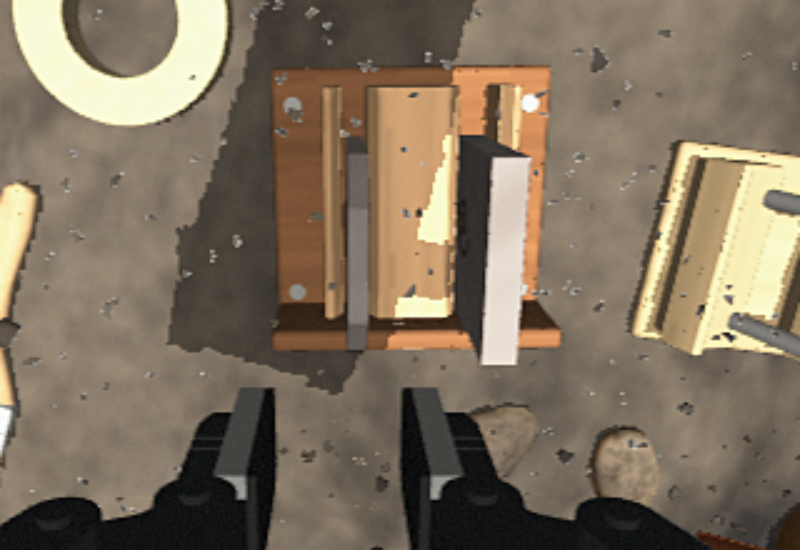

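Both slabs stand upright in their slots with their tops at z ≈ 0.102, which means both are on the floor. Their ends are within about 1 mm of the end board, and the flakes and brush look untouched. I'm handing in.

```bash
python3 -c "
from workcell import *
print(finish_job())"
```

```text
the job is handed in; nothing more can be done
None
```

Both slabs stand upright in their slots, thick in the wide one and thin in the narrow one. By the last camera check they are on the slot floor and within about 1 mm of the end board. The job was handed in at about 37 s of 66 s; the hand-in gave no verdict.

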